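# Open the foil dispenser and hold its brake off

### The job

The foil roll in the white dispenser is to be changed. Flip the dispenser's flat leaf right over about its hinge until it lies flat on the other side with its orange loading face up, then push the blue sprung brake arm back by its yellow post, past its click, until its white pointer is over the green band, and hold it there, short of the red zone and the end stop. Finish while still holding the arm back against its spring (let go, it falls back off the band), and leave the spare foil roll standing where it is.

Things in the scene. Friction and masses are not known exactly. Their poses are not given: they have to be found in the camera images.
- dispenser: white foil dispenser, fixed; base 220 x 280 x 18 mm (x -95..+125, y -140..+140). Origin under the base on the worktop; x from its front edge to its foil roll, y left, z up; turned up to 0.3 rad. Foil roll 72 mm across, spindle top z = 104 mm, at (85, 20). Hinge pedestals 16 mm wide, top z = 88 mm, at y = 15, x = -58 and +37 mm. Leaf rest pins at x = 30, y = -108 and +132 mm, top 78 mm.
- leaf (a joint): angle of the flat leaf, rad: 0 = closed, grey face up, on the dispenser's right half (-y), covering the arm's post; pi = flipped flat onto the left half (+y), orange face up. Starts at 0 to 0.3; stays where it is left (stiff hinge, 1 to 2 N at the pin moves it). Leaf 80 mm (x -50..+30) by 118 mm, 4 mm thick.
- leaf_grip (a point): middle of the leaf's black round grip pin, 12 mm thick, standing out 54 mm to the front (dispenser x -52..-106) at the leaf's free corner, parallel to the hinge, free all round: pinch it from above, closing along the dispenser's y; it turns between the fingers. Circles at radius 115 mm about leaf_hinge_mid; 80 mm above the worktop when the leaf is flat, 195 mm at mid-flip.
- leaf_hinge_mid (a point): point on the leaf's hinge line, 80 mm above the worktop, level with and at the same x as the grip pin; the hinge line runs along the dispenser's x axis. Its axes are those of the dispenser.
- brake_arm (a joint): angle of the blue arm, rad: 0 = at rest; grows as the post goes right (-y of the dispenser, anticlockwise from above). Spring: 5 N at the post at rest, 9 N at 0.65. Click (sprung plunger over a tooth, some 4 N more) from 0.28 to 0.44. White tip pointer over green 0.47 to 0.68, red 0.68 to 0.80, hard stop 0.80. Let go past the click, it falls back to about 0.43, caught by the click; before it, to 0.
- brake_post: yellow upright roller post on the arm (free to spin), 14 mm in diameter, 38 mm tall; origin at its middle, 51 mm above the worktop (post from z = 32 to 70 mm; the arm's top below it at z = 33 mm). It moves on a circle of radius 95 mm about brake_pivot. Under the leaf while that is closed.
- brake_pivot (a point): on the brake arm's pivot axis (upright), 51 mm above the worktop, level with the post's middle. The post lies from it in the direction (-cos(0.10 + q), -sin(0.10 + q)) in the dispenser's x, y, where q is the arm's joint value.
- spare_roll_mid (a point): middle of the spare silver foil roll, standing loose on the worktop near the drawer chest, 68 mm across, 70 mm tall, z axis along it; leave it alone

How it is judged:
By the outcome, as a careful person would: the job done as asked, in the order asked, and still so for the second after the job is handed in, while the arm keeps its last pose, push and grip.
It also fails if it takes over 64 s, if anything falls off the work surface, if the arm or the gripper's body presses on something with over 40 N, if the wrist force passes 120 N, or if a joint passes its speed limit or range.

### The arm

A 6-joint arm with a two-finger parallel gripper is mounted at the origin on a cart in front of the work surface, level with it; the furniture and walls round the work are solid. World frame = base frame: x ahead of the robot, y to its left, z up, the work surface at z = 0. Lengths are in mm, angles in rad, forces in N, time in s.
With the tool pointing down it reaches from about 225 to 725 mm from the base axis. Payload 3.1 kg.
Tool frame: the origin (TCP) lies midway between the tips of the shut fingers; the grasp point (between the pads) lies grasp_offset behind it (grasp_offset is the distance from the TCP to the grasp point, in mm); z points along the fingers, y is the line along which they close (so a half turn about z gives the same grasp; the last joint's range is limited). The gripper opens to 85 mm and grips with 20 to 120 N. Pads are 22 mm wide; open, the fingers measure 114 mm over their backs; the gripper's body (76 mm by 85 mm) begins 54 mm behind the grasp point. The pads swing forward as they close: fully open they stand 13 mm farther back than shut.
Start: joints at [0.978, 0.048, 0.099, 1.622, 0, 1.443], TCP at [235.334, 469.293, 231.312] pointing down, gripper open.
Joint ranges: [-2.91, 2.91], [-0.99, 1.94], [-1.21, 1.42], [-2.12, 2.29], [-1.49, 1.47], [-3.14, 3.14]. Speed limits (rad/s): [2.79, 2.79, 3.14, 3.14, 3.14, 3.14].

### API

Orientations are given as a rotation vector (axis times angle).
In Python, from station import * gives the robot as it stands.
- The arm moves only by the tool send_rows, never from a script. Its argument "steps" is a list of rows, each a list of 5 numbers: the opening, from 0 (shut) to 1 (fully open), then the shift along the tool's x, y, z in cm, then the turn about the tool's z in degrees. In form: [[hand, tx, ty, tz, spin], ...]. A call has 1 to 5 rows; each row is the pose to reach, as a shift and turn from the pose commanded when the call began, along the tool's axes at that moment; what a row does not reach only later rows make up. A row lasts 1/12 s, in which the tool goes at most 41.7 mm and 7.16 degrees, less where a joint would pass 70% of its speed; a pose out of reach is approached as far as the arm can. A call with a gripper value outside its range is refused whole. The fingers move at their own pace and stop on an object; "grip_force" is the grip in N (left out, the last holds). Time passes only in rows, so rows that repeat a pose let the fingers close. It gives the time, the measured TCP pose, the force, the opening and the grip force at its end, in the units of the state.
- sense(): the state, without advancing time (a new reading comes with each control period).
- read_camera(name): name is "scene" or "top" or "wrist"; returns a dict with "frame" (420x560x3 uint8, red, green, blue), "fov_y" (degrees; the focal length in pixels is half the picture's height over the tangent of half this angle, whatever the lens; pixels are square), "cx", "cy" (the principal point, pixels), "cam_to_world" (4x4, takes a point from camera to world coordinates); the wrist camera has in their place "hand_eye" (4x4, takes a point from camera to tool coordinates, whose origin is the TCP and whose axes are the flange's). Camera axes: x right, y down, z forward; pixel columns grow to the right and rows downward; lengths in mm; the calibration is good to about 2 mm. A picture is of the moment at which its call begins: read the wrist's pose just before it. There is no depth.
- job_done(): hands the job in; it is judged then, once.
The state is a dict: "clock": time; "joint_positions": joint angles; "qvel": joint speeds; "effort": joint torques, N m; "position": TCP position; "orientation": TCP orientation; "ft_force": force on the tool from outside, world axes, zero at the start; "ft_torque": the same for the moment, N m; "grip_width": finger opening in mm; "finger_force": force on a finger pad.
Only numpy, scipy, OpenCV 4.12 (cv2) and the standard library are available. Lean on these libraries where they do the work, as an engineer would, in place of code of your own. Each camera call takes 0.05 s, during which the arm holds its last target. There are 200 camera calls.

## Working session

There is one attempt and no reset: what is moved stays moved. The work goes in short steps, Python scripts to look and compute and a tool call to move; the robot and the scene stay as the last step left them, time stands still between calls to the robot, and variables do not carry over. Pictures are saved under pics/ and viewed, at most 10 in all, crops included, and the job is handed in when it is done.

Besides the shell and the picture viewer there is one more tool, called after "Request:" by a JSON object that holds its "fn" and its "kwargs". send_rows: Moves the arm, as the interface text tells. Its arguments: {"type":"object","properties":{"steps":{"type":"array"},"grip_force":{"type":"number"}},"required":["steps"]}

```bash
mkdir -p pics; ls; python3 - <<'E'
from station import *
import cv2
s=sense(); print({k:s[k] for k in s})
for n in("top","scene"):
    c=read_camera(n); cv2.imwrite(f"pics/{n}0.png",cv2.resize(c["frame"][:,:,::-1],(800,600),interpolation=cv2.INTER_CUBIC))
    print(n,c["fov_y"],c["cx"],c["cy"],c["cam_to_world"])
E
```

```text
pics
{'clock': 0.0, 'joint_positions': array([9.78164052e-01, 4.87379633e-02, 9.76174454e-02, 1.62198312e+00,
       7.05513756e-06, 1.44300911e+00]), 'qvel': array([-0.00124346,  0.00041144,  0.00076878, -0.00129891, -0.00213205,
        0.00055072]), 'effort': array([-2.49367295e-04, -3.38788211e+01,  3.20012355e+01,  2.03924545e-02,
       -1.19553306e-04, -8.83589394e-06]), 'position': array([235.01761328, 468.79378605, 230.1336248 ]), 'orientation': array([-0.72343133, -3.05631958,  0.00338693]), 'ft_force': array([ 0.82809658, -0.60053728, -0.55425316]), 'ft_torque': array([-0.00649408, -0.00477661, -0.07472875]), 'finger_force': 0.0, 'grip_width': 85.24208191198271}
top 54.038330089985244 282.7819297846692 208.36382208409728 [[-9.55014422e-03 -9.88325484e-01  1.52057664e-01  4.86063779e+02]
 [-9.99496324e-01  1.40370070e-02  2.84615554e-02 -2.44395856e+02]
 [-3.02637150e-02 -1.51709265e-01 -9.87961743e-01  9.40317531e+02]
 [ 0.00000000e+00  0.00000000e+00  0.00000000e+00  1.00000000e+00]]
scene 47.05766065872596 285.6461929344113 207.08380161761542 [[ 5.68764421e-01 -4.04281104e-01  7.16284736e-01  2.85705865e+00]
 [-8.22310177e-01 -2.60766080e-01  5.05773688e-01 -6.75774470e+02]
 [-1.76919820e-02 -8.76674307e-01 -4.80758934e-01  4.76689786e+02]
 [ 0.00000000e+00  0.00000000e+00  0.00000000e+00  1.00000000e+00]]
```

View pics/top0.png

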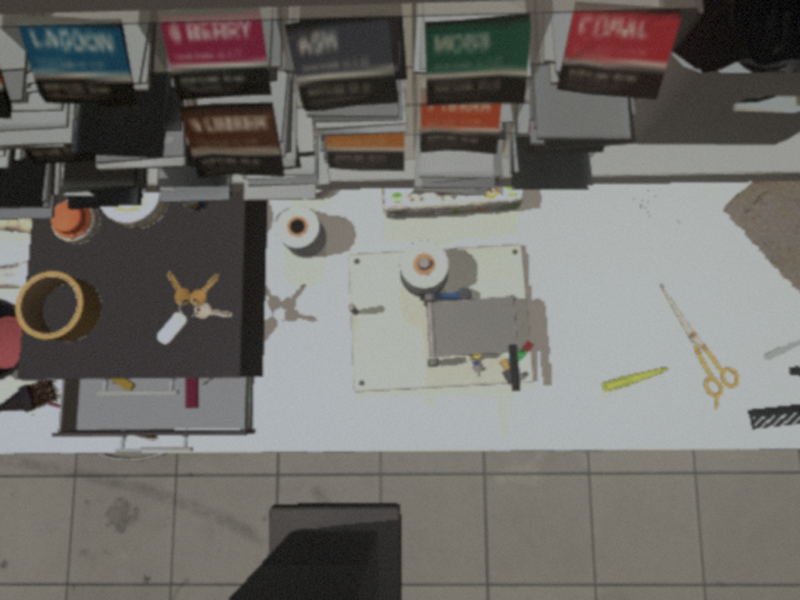

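View pics/scene0.png

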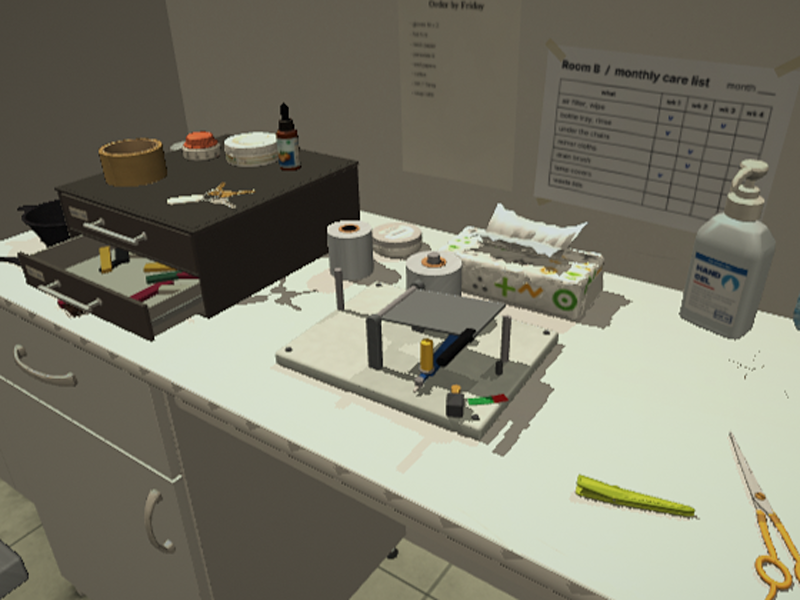

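```bash
cat > h.py <<'E'
import numpy as np, cv2
from station import *
from scipy.optimize import least_squares
from scipy.spatial.transform import Rotation as R
def proj(c,P,M=None):
    M=c["cam_to_world"] if M is None else M
    f=210/np.tan(np.radians(c["fov_y"])/2); p=(np.atleast_2d(P)-M[:3,3])@M[:3,:3]
    return p[:,:2]/p[:,2:]*f+[c["cx"],c["cy"]]
def ray(c,uv,M=None):
    M=c["cam_to_world"] if M is None else M
    f=210/np.tan(np.radians(c["fov_y"])/2)
    d=M[:3,:3]@np.array([(uv[0]-c["cx"])/f,(uv[1]-c["cy"])/f,1]); return M[:3,3],d
def atz(c,uv,z,M=None):
    o,d=ray(c,uv,M); return o+d*(z-o[2])/d[2]
def d2w(p,P):
    P=np.atleast_2d(np.array(P,float)); c,s=np.cos(p[2]),np.sin(p[2])
    return np.c_[p[0]+c*P[:,0]-s*P[:,1],p[1]+s*P[:,0]+c*P[:,1],P[:,2]]
E
python3 - <<'E'
from h import *
t=read_camera("top"); s=read_camera("scene")
T={(125,140,18):(350,254),(125,-140,18):(523,246),(-95,140,18):(360,391),(85,20,104):(425,264),(30,132,78):(353,309)}
S={(-95,140,18):(277,352),(125,-140,18):(557,332),(-95,-140,18):(483,432),(85,20,104):(433,256),(30,132,78):(338,270),(30,-108,78):(506,318)}
def res(p): return np.concatenate([(proj(c,d2w(p,list(D)))-np.array(list(D.values()))*.7).ravel() for c,D in((t,T),(s,S))])
r=least_squares(res,[450,-200,0],loss="soft_l1"); p=r.x; print(p); print(res(p).reshape(-1,2).round(1))
np.save("p.npy",p)
# check
print(proj(t,d2w(p,[(-58,15,88),(37,15,88)]))/.7,proj(s,d2w(p,[(-58,15,88)]))/.7)
for q in(0,.1,.2,.3):
    P=[(x,15-115*np.cos(q),80+115*np.sin(q)) for x in(-52,-106)]
    print(q,(proj(t,d2w(p,P))/.7).round().tolist(),(proj(s,d2w(p,P))/.7).round().tolist(),d2w(p,P).mean(0).round())
# post middle in scene
o,d=ray(s,(427*.7,355*.7)); w=o+d*(51-o[2])/d[2]; c,sn=np.cos(p[2]),np.sin(p[2])
v=w[:2]-p[:2]; print("post disp",c*v[0]+sn*v[1],-sn*v[0]+c*v[1])
for n,cc,b in(("t",t,(220,160,390,290)),("s",s,(230,170,400,310))):
    cv2.imwrite(f"pics/{n}1.png",cv2.resize(cc["frame"][b[1]:b[3],b[0]:b[2],::-1],None,fx=4,fy=4,interpolation=cv2.INTER_CUBIC))
a=cv2.imread("pics/t1.png");b=cv2.imread("pics/s1.png");
E
```

```text
[ 5.80026507e+02 -2.75238609e+02  4.57830572e-02]
[[-0.8  0.8]
 [ 0.1 -1. ]
 [-3.8  1.7]
 [ 0.  -0.1]
 [-0.8 -0.5]
 [-2.1  1.2]
 [ 3.1  0.5]
 [-0.6 -0.5]
 [ 1.3 -0.6]
 [ 0.4  0.4]
 [ 1.7  0.2]]
[[434.5110634  363.04261652]
 [430.40852028 297.9280072 ]] [[374.20646983 316.90143488]]
0 [[513.0, 355.0], [517.0, 392.0]] [[468.0, 349.0], [443.0, 375.0]] [ 506. -379.   80.]
0.1 [[514.0, 354.0], [517.0, 392.0]] [[468.0, 340.0], [442.0, 365.0]] [ 506. -378.   91.]
0.2 [[514.0, 354.0], [517.0, 392.0]] [[467.0, 330.0], [441.0, 355.0]] [ 506. -376.  103.]
0.3 [[513.0, 353.0], [517.0, 393.0]] [[465.0, 320.0], [439.0, 345.0]] [ 505. -374.  114.]
post disp -46.03384336661343 -46.02147405555839
```

View pics/s1.png

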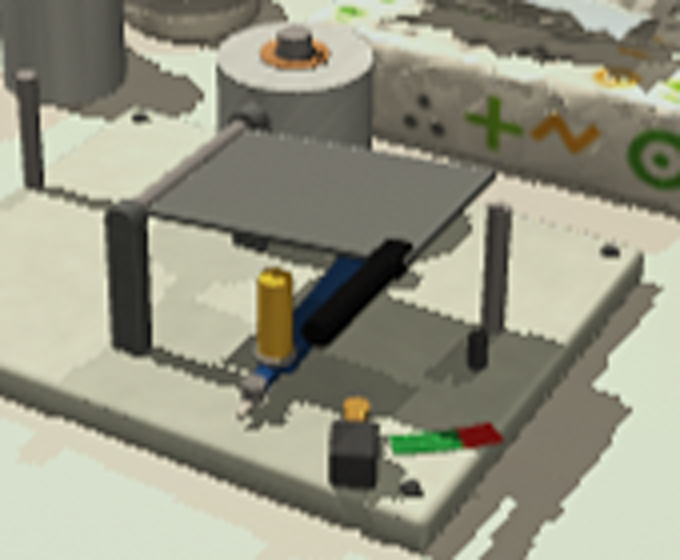

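View pics/t1.png

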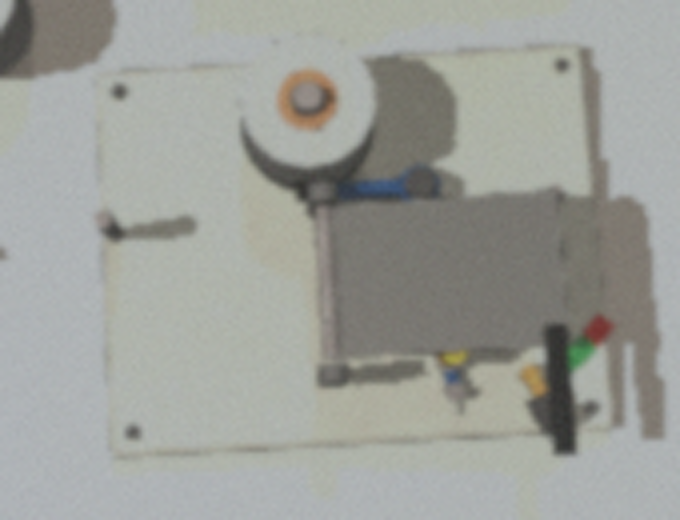

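```bash
python3 - <<'E'
from h import *
t=read_camera("top"); s=read_camera("scene")
T={(125,140,18):(243.7,178),(125,-140,18):(365.7,171.8),(-95,140,18):(248.2,273.7),(-95,-140,18):(372,267.5),(85,20,104):(297,184),(30,132,78):(246.2,214.5),(-58,15,88):(303.2,253.5),(37,15,88):(300.5,207)}
S={(-95,140,18):(194,246.4),(125,-140,18):(390,232.5),(-95,-140,18):(336.5,300.5),(85,20,104):(303.7,178),(30,132,78):(236.7,189.2),(30,-108,78):(354.5,222),(-58,15,88):(261.7,222.5)}
def res(p): return np.concatenate([(proj(c,d2w(p,list(D)))-np.array(list(D.values()))).ravel() for c,D in((t,T),(s,S))])
r=least_squares(res,[450,-200,0],loss="soft_l1"); p=r.x; print(p); print(res(p).reshape(-1,2).round(1).tolist())
np.save("p.npy",p)
c,sn=np.cos(p[2]),np.sin(p[2])
def w2d(w): v=w[:2]-p[:2]; return np.round([c*v[0]+sn*v[1],-sn*v[0]+c*v[1]],1)
print("post",w2d(atz(s,(298.5,238.7),70)),w2d(atz(s,(298.7,258.7),33)),w2d(atz(t,(333.5,248.7),70)),"hub",w2d(atz(t,(325,205.7),45)))
mt=[(359,242.5),(361.2,273)];ms=[(331.2,232.5),(309.5,252.5)]
def rq(v): P=d2w(p,[(x,15-115*np.cos(v[0]),80+115*np.sin(v[0])) for x in(-52+v[1],-106+v[1])]); return np.concatenate([(proj(t,P)-mt).ravel(),(proj(s,P)-ms).ravel()])
r=least_squares(rq,[.1,0]); print(r.x,rq(r.x).round(1)); q=r.x[0]
print("grip",d2w(p,[(-79,15-115*np.cos(q),80+115*np.sin(q))]),"hinge",d2w(p,[(-79,15,80)]))
z=sense()["orientation"]; print(R.from_rotvec(z).as_matrix().round(3))
print(w2d(atz(t,(292*.0+300*.7,230*.7),70)))
E
```

```text
[ 5.81697567e+02 -2.73278221e+02  4.16946182e-02]
[[-0.2, -0.3], [-0.1, -1.1], [-1.0, 0.7], [1.8, 0.3], [-0.2, -0.2], [-0.8, 0.3], [-0.1, -0.2], [-0.1, 0.7], [-2.3, 0.2], [2.5, -0.1], [-0.0, 0.5], [0.4, 0.0], [0.3, -0.5], [0.7, 0.2], [-0.2, -1.5]]
post [-48.7 -48.1] [-49.8 -48.9] [-51.  -49.7] hub [ 45.1 -40. ]
[0.11893051 6.28646358] [-0.4  1.7 -0.4 -2.1 -2.5  1.3  1.3 -1.3]
grip [[ 506.90061869 -375.67258916   93.64478963]] hinge [[ 502.14098749 -261.58417771   80.        ]]
[[-0.894  0.448 -0.   ]
 [ 0.448  0.894 -0.001]
 [ 0.    -0.001 -1.   ]]
[154.2 206.1]
```

Request:
{"fn": "send_rows", "kwargs": {"steps": [[1,-3,-3,-1,-7],[1,-6,-6,-2,-14],[1,-9,-9,-3,-21],[1,-12,-12,-3,-28],[1,-14,-14,-3,-29]]}}

```text
clock: 0.72
position: [296.2, 286.4, 262.0]
orientation: [-0.075, 3.139, 0.002]
ft_force: [1.8, 0.3, -0.3]
grip_width: 85.3
finger_force: 0.0
```

```bash
python3 - <<'E'
from h import *
s=sense();print(s["clock"],s["position"],s["joint_positions"]);print(R.from_rotvec(s["orientation"]).as_matrix().round(3))
E
```

```text
0.7167 [296.21321024 286.39717238 261.98096976] [ 6.05276851e-01 -2.36054545e-01 -1.02799742e-01  1.70189243e+00
  2.37501484e-04  5.57655980e-01]
[[-0.999 -0.048  0.002]
 [-0.048  0.999  0.001]
 [-0.002  0.001 -1.   ]]
```

Request:
{"fn": "send_rows", "kwargs": {"steps": [[1,-1,-4,0,0],[1,-2,-8,0,0],[1,-3,-12,0,0],[1,-4,-16,0,0],[1,-5,-20,0,0]]}}

```text
clock: 1.13
position: [354.2, 87.6, 261.4]
orientation: [-0.066, 3.14, 0.0]
ft_force: [1.7, 0.3, 0.2]
grip_width: 85.6
finger_force: 0.0
```

Request:
{"fn": "send_rows", "kwargs": {"steps": [[1,-1,-4,0,0],[1,-2,-8,0,0],[1,-3,-12,0,0],[1,-4,-16,0,0],[1,-5,-20,0,0]]}}

```text
clock: 1.55
position: [412.4, -110.6, 261.4]
orientation: [-0.064, 3.14, -0.0]
ft_force: [0.9, 0.1, 1.1]
grip_width: 85.5
finger_force: 0.0
```

Request:
{"fn": "send_rows", "kwargs": {"steps": [[1,-1,-4,0,0],[1,-2,-8,1,0],[1,-3,-12,2,0],[1,-4,-16,3,0],[1,-5,-20,4,0]]}}

```text
clock: 1.97
position: [469.9, -305.5, 221.4]
orientation: [-0.064, 3.141, -0.0]
ft_force: [0.5, 0.2, -0.2]
grip_width: 85.0
finger_force: 0.0
```

Request:
{"fn": "send_rows", "kwargs": {"steps": [[1,-1,-3,1,0.4],[1,-2.7,-7,2.2,0.4],[1,-2.7,-7,2.2,0.4],[1,-2.7,-7,2.2,0.4],[1,-2.7,-7,2.2,0.4]]}}

```text
clock: 2.38
position: [499.2, -371.7, 199.3]
orientation: [0.053, -3.14, -0.003]
ft_force: [0.1, -0.1, 1.3]
grip_width: 85.3
finger_force: 0.0
```

```bash
python3 - <<'E'
from h import *
s=sense();c=read_camera("wrist");p=np.load("p.npy")
W=np.eye(4);W[:3,:3]=R.from_rotvec(s["orientation"]).as_matrix();W[:3,3]=s["position"]
print(s["clock"],s["position"],s["joint_positions"]);print(W[:3,:3].round(3),c["hand_eye"].round(2),c["fov_y"],c["cx"],c["cy"])
try: print(grasp_offset)
except Exception as e: print(e)
M=W@c["hand_eye"];np.save("M.npy",M)
for q in(0,.12,.25): print(q,proj(c,d2w(p,[(x,15-115*np.cos(q),80+115*np.sin(q)) for x in(-52,-106)]),M).round().tolist())
print(proj(c,d2w(p,[(-58,15,88),(-49.5,-49.5,70),(-95,-140,18)]),M).round())
cv2.imwrite("pics/w0.png",cv2.resize(c["frame"][:,:,::-1],(800,600),interpolation=cv2.INTER_CUBIC))
E
```

```text
2.3833 [ 499.17849251 -371.70623388  199.27583125] [-7.47955480e-01  3.04514294e-01  3.26633429e-01  1.59512630e+00
  3.84354919e-04 -7.81965220e-01]
[[-0.999 -0.034 -0.001]
 [-0.034  0.999  0.002]
 [ 0.001  0.002 -1.   ]] [[  -0.     -0.96   -0.27   68.15]
 [   1.     -0.     -0.     -0.52]
 [   0.     -0.27    0.96 -143.23]
 [   0.      0.      0.      1.  ]] 60.24784687644081 279.4062698924216 214.90119303035306
18.700000000000003
0 [[274.0, 252.0], [273.0, 183.0]]
0.12 [[275.0, 259.0], [274.0, 187.0]]
0.25 [[278.0, 267.0], [278.0, 191.0]]
[[427. 247.]
 [337. 250.]
 [230. 183.]]
```

View pics/w0.png

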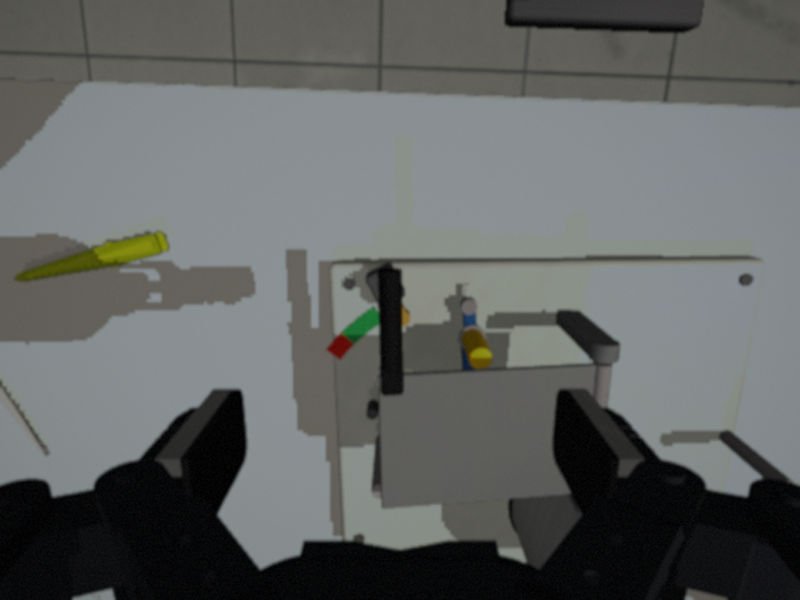

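Request:
{"fn": "send_rows", "kwargs": {"steps": [[1,-0.6,-0.4,4,0],[1,-0.6,-0.4,7,0],[1,-0.6,-0.4,10,0],[1,-0.6,-0.4,12.3,0],[1,-0.6,-0.4,12.3,0]], "grip_force": 30}}

```text
clock: 2.85
position: [502.9, -371.7, 72.7]
orientation: [0.057, -3.135, -0.009]
ft_force: [-0.4, 0.7, -1.5]
grip_width: 85.2
finger_force: 0.0
```

Request:
{"fn": "send_rows", "kwargs": {"steps": [[0,0,0,0,0],[0,0,0,0,0],[0,0,0,0,0],[0,0,0,0,0],[0,0,0,0,0]]}}

```text
clock: 3.27
position: [506.8, -376.9, 79.4]
orientation: [-0.054, 3.138, -0.004]
ft_force: [0.7, -0.1, 0.6]
grip_width: 25.8
finger_force: 0.0
```

Request:
{"fn": "send_rows", "kwargs": {"steps": [[0,0,0,0,0],[0,0,0,0,0],[0,0,0,0,0],[0,0,0,0,0],[0,0,0,0,0]]}}

```text
clock: 3.68
position: [506.3, -376.1, 77.2]
orientation: [-0.054, 3.14, -0.0]
ft_force: [2.4, 0.3, 0.2]
grip_width: 10.6
finger_force: 29.6
```

```bash
python3 -c "
import numpy as np
q=np.linspace(.145,np.pi,26);y=-11.5*np.cos(q);z=11.5*np.sin(q)
for k in range(0,25,5):print(round(q[k],2),[[0,0,round(y[i]-y[k],1),round(z[k]-z[i],1),0] for i in range(k+1,k+6)])"
```

```text
0.14 [[0, 0, np.float64(0.3), np.float64(-1.3), 0], [0, 0, np.float64(0.7), np.float64(-2.7), 0], [0, 0, np.float64(1.3), np.float64(-3.9), 0], [0, 0, np.float64(2.0), np.float64(-5.1), 0], [0, 0, np.float64(2.9), np.float64(-6.1), 0]]
0.74 [[0, 0, np.float64(1.0), np.float64(-1.0), 0], [0, 0, np.float64(2.1), np.float64(-1.8), 0], [0, 0, np.float64(3.3), np.float64(-2.5), 0], [0, 0, np.float64(4.5), np.float64(-3.0), 0], [0, 0, np.float64(5.9), np.float64(-3.4), 0]]
1.34 [[0, 0, np.float64(1.4), np.float64(-0.2), 0], [0, 0, np.float64(2.7), np.float64(-0.3), 0], [0, 0, np.float64(4.1), np.float64(-0.2), 0], [0, 0, np.float64(5.5), np.float64(0.1), 0], [0, 0, np.float64(6.8), np.float64(0.5), 0]]
1.94 [[0, 0, np.float64(1.3), np.float64(0.6), 0], [0, 0, np.float64(2.4), np.float64(1.3), 0], [0, 0, np.float64(3.5), np.float64(2.2), 0], [0, 0, np.float64(4.5), np.float64(3.1), 0], [0, 0, np.float64(5.3), np.float64(4.2), 0]]
2.54 [[0, 0, np.float64(0.7), np.float64(1.2), 0], [0, 0, np.float64(1.3), np.float64(2.4), 0], [0, 0, np.float64(1.7), np.float64(3.8), 0], [0, 0, np.float64(1.9), np.float64(5.1), 0], [0, 0, np.float64(2.0), np.float64(6.5), 0]]
```

Request:
{"fn": "send_rows", "kwargs": {"steps": [[0,0,0.3,-1.3,-0.5],[0,0,0.7,-2.7,-0.5],[0,0,1.3,-3.9,-0.5],[0,0,2.0,-5.1,-0.5],[0,0,2.9,-6.1,-0.5]]}}

```text
clock: 4.1
position: [505.1, -351.7, 140.6]
orientation: [-0.064, 3.14, -0.017]
ft_force: [-0.2, -9.9, 3.0]
grip_width: 10.8
finger_force: 29.3
```

Request:
{"fn": "send_rows", "kwargs": {"steps": [[0,0,1.0,-1.0,0],[0,0,2.1,-1.8,0],[0,0,3.3,-2.5,0],[0,0,4.5,-3.0,0],[0,0,5.9,-3.4,0]]}}

```text
clock: 4.52
position: [502.7, -295.0, 179.3]
orientation: [-0.062, 3.136, -0.029]
ft_force: [-4.7, -6.3, 11.9]
grip_width: 10.8
finger_force: 31.1
```

```bash
python3 - <<'E'
from h import *
s=sense();print(s["position"],s["ft_force"],s["ft_torque"],s["grip_width"])
c=read_camera("scene");cv2.imwrite("pics/s2.png",cv2.resize(c["frame"][100:310,200:480,::-1],None,fx=2,fy=2))
E
```

```text
[ 502.71196909 -295.02726318  179.34710586] [-4.72077934 -6.28123967 11.89449725] [-1.61185104  0.77726828  0.08520401] 10.753311527993315
```

View pics/s2.png

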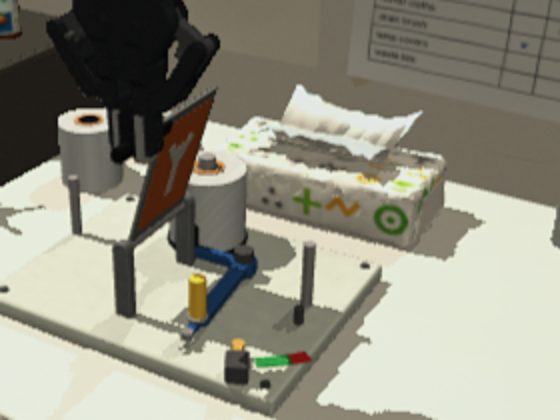

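Request:
{"fn": "send_rows", "kwargs": {"steps": [[0,0,1.4,-0.4,0],[0,0,2.7,-0.5,0],[0,0,4.1,-0.4,0],[0,0,5.5,-0.1,0],[0,0,6.8,0.3,0]]}}

```text
clock: 4.98
position: [499.3, -221.1, 173.1]
orientation: [-0.066, 3.138, -0.008]
ft_force: [-1.7, -0.5, 5.5]
grip_width: 10.8
finger_force: 33.1
```

Request:
{"fn": "send_rows", "kwargs": {"steps": [[0,0,1.3,0.6,0],[0,0,2.4,1.3,0],[0,0,3.5,2.2,0],[0,0,4.5,3.1,0],[0,0,5.3,4.2,0]]}}

```text
clock: 5.4
position: [496.9, -167.4, 128.3]
orientation: [-0.068, 3.14, -0.005]
ft_force: [0.6, -1.3, 3.2]
grip_width: 10.5
finger_force: 34.9
```

Request:
{"fn": "send_rows", "kwargs": {"steps": [[0,0,0.7,1.2,0],[0,0,1.3,2.4,0],[0,0,1.7,3.8,0],[0,0,1.9,5.1,0],[0,0,2.0,6.0,0]]}}

```text
clock: 5.82
position: [496.0, -147.0, 66.1]
orientation: [0.068, -3.141, 0.001]
ft_force: [0.1, -0.8, 3.7]
grip_width: 10.6
finger_force: 36.9
```

Request:
{"fn": "send_rows", "kwargs": {"steps": [[0,0,0,0.4,0],[0,0,0,0.6,0],[0,0,0,0.6,0]]}}

```text
clock: 6.07
position: [495.9, -146.8, 60.7]
orientation: [0.068, -3.14, -0.001]
ft_force: [1.6, 0.6, 1.0]
grip_width: 10.5
finger_force: 36.9
```

```bash
python3 - <<'E'
from h import *
s=sense();print(s["clock"],s["position"],s["ft_force"],s["ft_torque"],s["grip_width"])
c=read_camera("scene");cv2.imwrite("pics/s3.png",cv2.resize(c["frame"][130:310,180:420,::-1],None,fx=3,fy=3))
E
```

```text
6.0667 [ 495.90163034 -146.83776027   60.65720724] [1.62116146 0.6458452  1.02292964] [ 0.03373611 -0.18478618  0.00315561] 10.501342550369303
```

View pics/s3.png

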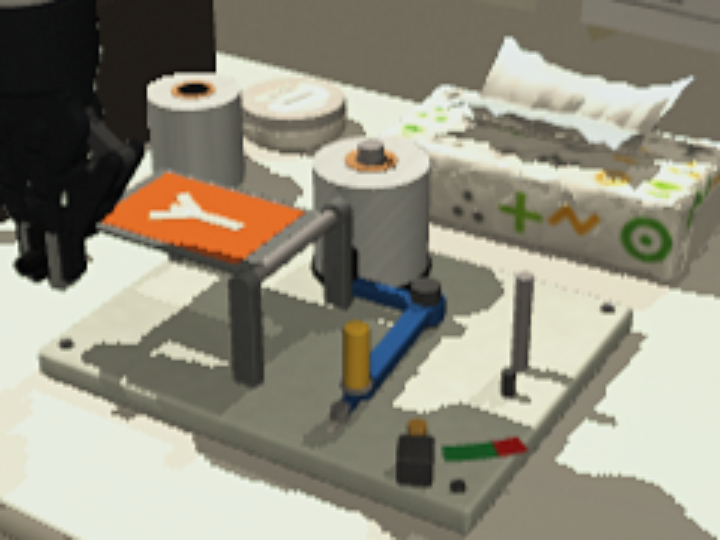

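Request:
{"fn": "send_rows", "kwargs": {"steps": [[0,0,0,0.2,0],[0,0,0,0.4,0],[0,0,0,0.6,0],[0,0,0,0.6,0]]}}

```text
clock: 6.45
position: [496.1, -146.8, 59.0]
orientation: [-0.068, 3.14, 0.001]
ft_force: [-6.5, 4.2, 16.8]
grip_width: 10.6
finger_force: 38.7
```

Request:
{"fn": "send_rows", "kwargs": {"steps": [[0.5,0,0,-0.3,0],[0.5,0,0,-0.3,0],[0.5,0,0,-0.3,0],[0.5,0,0,-0.3,0],[0.5,0,0,-0.3,0]]}}

```text
clock: 6.87
position: [495.5, -147.0, 57.1]
orientation: [0.067, -3.139, -0.001]
ft_force: [0.6, 0.0, 0.4]
grip_width: 42.7
finger_force: 0.0
```

Request:
{"fn": "send_rows", "kwargs": {"steps": [[0.5,0,0,-2,0],[0.5,0,0,-5,0],[0.5,0,0,-8,0],[0.5,0,0,-11,0],[0.5,0,0,-11,0]]}}

```text
clock: 7.28
position: [499.4, -148.7, 174.7]
orientation: [-0.067, 3.131, -0.008]
ft_force: [0.8, -0.6, 0.4]
grip_width: 42.9
finger_force: 0.0
```

```bash
python3 - <<'E'
from h import *
s=sense();p=np.load("p.npy");print(s["clock"],s["position"],s["ft_force"],s["grip_width"])
W=R.from_rotvec(s["orientation"]).as_matrix();print(W.round(3))
c=read_camera("scene");cv2.imwrite("pics/s4.png",cv2.resize(c["frame"][130:310,180:420,::-1],None,fx=3,fy=3))
print("post q: world",[(q,d2w(p,[(45-95*np.cos(.1+q),-40-95*np.sin(.1+q),51)])[0].round(1).tolist()) for q in(0,.3,.45,.575,.68)])
E
```

```text
7.2833 [ 499.39850421 -148.6651181   174.69162262] [ 0.83494225 -0.5657923   0.40813008] 42.85087500107298
[[-0.999 -0.043  0.01 ]
 [-0.043  0.999 -0.005]
 [-0.01  -0.005 -1.   ]]
post q: world [(0, [534.3, -324.8, 51.0]), (0.3, [542.4, -352.0, 51.0]), (0.45, [549.5, -364.4, 51.0]), (0.575, [556.7, -373.8, 51.0]), (0.68, [563.6, -380.9, 51.0])]
```

View pics/s4.png

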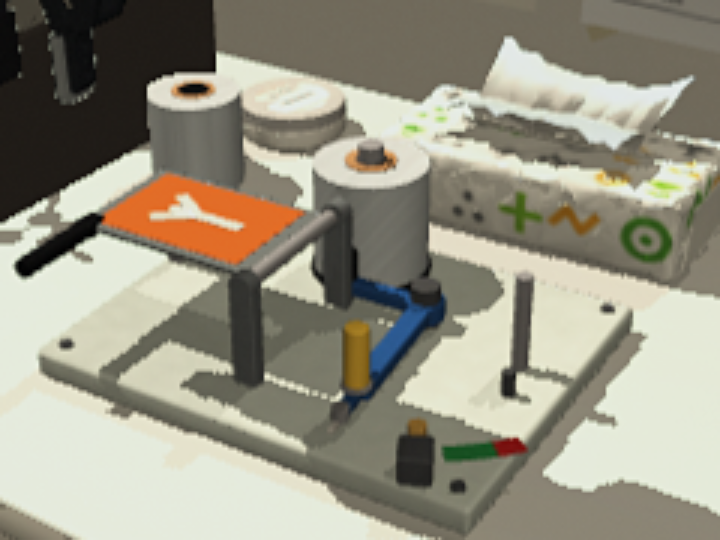

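Request:
{"fn": "send_rows", "kwargs": {"steps": [[0,-0.8,-3.7,0,0],[0,-1.6,-7.4,0,0],[0,-2.4,-11,0,0],[0,-3,-14.8,0,0],[0,-3,-14.8,0,0]]}}

```text
clock: 7.75
position: [532.1, -299.8, 163.7]
orientation: [0.059, -3.138, 0.002]
ft_force: [0.1, 0.7, -0.1]
grip_width: 0.1
finger_force: 0.0
```

Request:
{"fn": "send_rows", "kwargs": {"steps": [[0,0,0,3,0],[0,0,0,5.5,0],[0,0,0,8,0],[0,0,0,8,0],[0,0,0,8,0]]}}

```text
clock: 8.17
position: [530.1, -292.0, 84.5]
orientation: [0.067, -3.135, -0.007]
ft_force: [-1.2, 0.2, -0.8]
grip_width: -0.1
finger_force: 0.0
```

```bash
python3 - <<'E'
from h import *
s=sense();p=np.load("p.npy");print(s["clock"],s["position"],s["ft_force"],s["grip_width"],s["joint_positions"].round(2))
W=np.eye(4);W[:3,:3]=R.from_rotvec(s["orientation"]).as_matrix();W[:3,3]=s["position"]
c=read_camera("wrist");M=W@c["hand_eye"]
print(proj(c,d2w(p,[(-49.5,-49.5,70),(-49.5,-42.5,70)]),M)/.7, proj(c,[s["position"]],M)/.7)
cv2.imwrite("pics/w5.png",cv2.resize(c["frame"][:,:,::-1],(800,600),interpolation=cv2.INTER_CUBIC))
E
```

```text
8.1667 [ 530.12375755 -292.02929329   84.47324928] [-1.20859139  0.24689966 -0.76376124] -0.11072170768495024 [-0.61  0.28  0.07  1.37 -0.   -0.66]
[[301.35215598 385.93367355]
 [322.54787388 385.91336015]] [[401.31876549 396.88104534]]
```

View pics/w5.png

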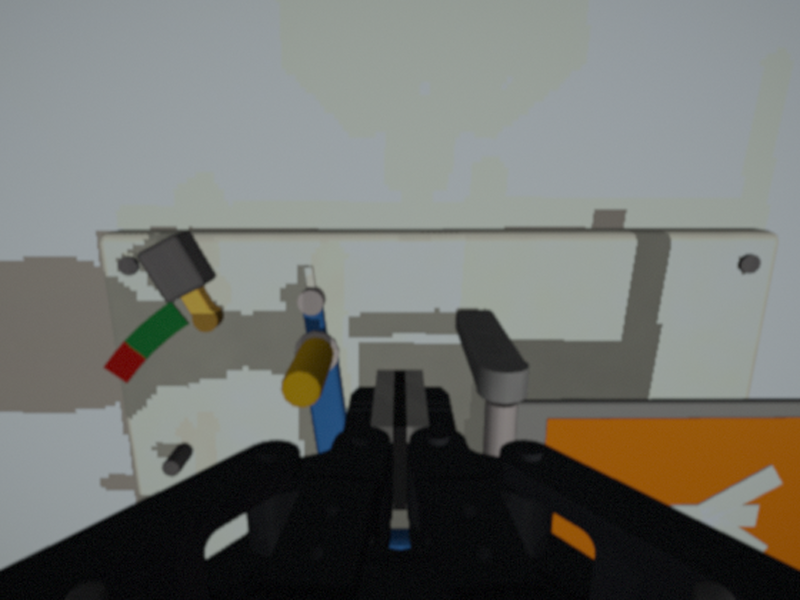

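Request:
{"fn": "send_rows", "kwargs": {"steps": [[0,0,0,2,0],[0,0,0,4,0],[0,0,0,4.2,-6],[0,0,0,4.2,-6],[0,0,0,4.2,-6]]}}

```text
clock: 8.63
position: [533.7, -294.4, 48.1]
orientation: [-0.228, 3.131, -0.003]
ft_force: [0.2, -0.1, 0.5]
grip_width: -0.0
finger_force: 0.0
```

```bash
cat > plan.py <<'E'
from h import *
import sys
p=np.load("p.npy");s=sense();Rm=R.from_rotvec(s["orientation"]).as_matrix();T=s["position"]
print(s["clock"],T.round(1),s["ft_force"].round(1))
c,sn=np.cos(p[2]),np.sin(p[2]);v=T[:2]-p[:2];print("disp",c*v[0]+sn*v[1],-sn*v[0]+c*v[1],"yaw",np.degrees(np.arctan2(-Rm[0,1],Rm[1,1])-p[2]))
for q in map(float,sys.argv[2:]):
    a=.1+q;r=float(sys.argv[1])
    P=[45-95*np.cos(a)-r*np.sin(a),-40-95*np.sin(a)+r*np.cos(a),T[2]]
    d=Rm.T@(d2w(p,[P])[0]-T); y=np.arctan2(-Rm[0,1],Rm[1,1])-p[2]
    print(q,(d/10).round(2),"spin",round(-np.degrees(a-y),1))
E
python3 plan.py 20.5 -.05 0 .1 .2 .3 .4 .5 .575
```

```text
8.6333 [ 533.7 -294.4   48.1] [ 0.2 -0.1  0.5]
disp -48.838265418405285 -19.11215091086378 yaw 5.959658755534281
-0.05 [ 0.26 -0.49  0.  ] spin 3.1
0.0 [ 0.38 -0.96  0.  ] spin 0.2
0.1 [ 0.54 -1.92  0.  ] spin -5.5
0.2 [ 0.6  -2.89  0.01] spin -11.2
0.3 [ 0.57 -3.86  0.01] spin -17.0
0.4 [ 0.44 -4.82  0.01] spin -22.7
0.5 [ 0.21 -5.77  0.01] spin -28.4
0.575 [-0.02 -6.46  0.02] spin -32.7
```

Request:
{"fn": "send_rows", "kwargs": {"steps": [[0,0.2,-0.4,0,0],[0,0.4,-1.0,0,0],[0,0.5,-1.5,0,-3],[0,0.6,-2.0,0,-6],[0,0.6,-2.4,0,-8]]}}

```text
clock: 9.05
position: [530.4, -317.5, 47.9]
orientation: [-0.453, 3.107, 0.004]
ft_force: [-2.7, 6.8, 5.1]
grip_width: 0.1
finger_force: 3.2
```

```bash
python3 plan.py 20.5 .1 .2 .3 .4 .5 .575; python3 - <<'E'
from h import *
c=read_camera("wrist");cv2.imwrite("pics/w6.png",cv2.resize(c["frame"][:,:,::-1],(800,600),interpolation=cv2.INTER_CUBIC))
E
```

```text
9.05 [ 530.4 -317.5   47.9] [-2.7  6.8  5.1]
disp -53.091116460628996 -42.05168461972664 yaw 14.188308649141211
0.1 [-0.17  0.29  0.  ] spin 2.7
0.2 [ 0.03 -0.66 -0.  ] spin -3.0
0.3 [ 0.14 -1.62 -0.  ] spin -8.7
0.4 [ 0.15 -2.59 -0.01] spin -14.5
0.5 [ 0.06 -3.56 -0.01] spin -20.2
0.575 [-0.06 -4.28 -0.01] spin -24.5
```

View pics/w6.png

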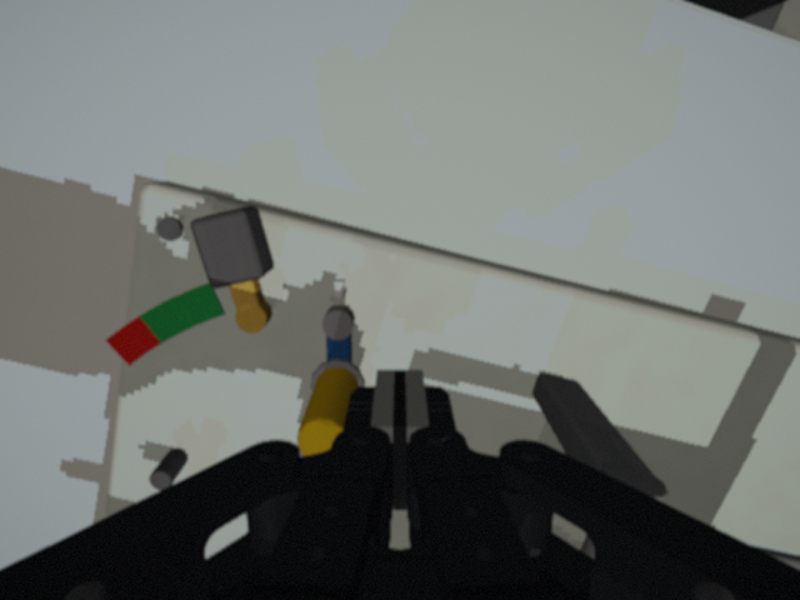

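Request:
{"fn": "send_rows", "kwargs": {"steps": [[0,0.05,-0.7,0,-4],[0,0.1,-1.3,0,-8],[0,0.15,-1.9,0,-11],[0,0.15,-2.5,0,-14],[0,0.15,-2.5,0,-14]]}}

```text
clock: 9.52
position: [531.9, -334.9, 47.5]
orientation: [0.829, -3.027, -0.029]
ft_force: [-11.1, 20.0, 15.9]
grip_width: 0.3
finger_force: 11.9
```

```bash
cat > ang.py <<'E'
from h import *
from station import *
p=np.load("p.npy")
for n in("scene","top"):
    c=read_camera(n);f=c["frame"];h=cv2.cvtColor(f,cv2.COLOR_RGB2HSV)
    m=cv2.inRange(h,(18,140,60),(32,255,255));
    N,l,st,ce=cv2.connectedComponentsWithStats(m)
    L=[(st[i,4],ce[i].round(1).tolist(),st[i,:4].tolist()) for i in range(1,N) if st[i,4]>8 and 280<ce[i][0]<400 and 150<ce[i][1]<300]
    print(n,L)
    for q in(0,.2,.3,.4,.5,.6,.7):
        b=(45-95*np.cos(.1+q),-40-95*np.sin(.1+q)); print(q,proj(c,d2w(p,[(*b,70),(*b,51),(*b,33)])).round(1).tolist())
E
python3 plan.py 20.5 .3 .4 .5 .575; python3 ang.py
```

```text
9.5167 [ 531.9 -334.9   47.5] [-11.1  20.   15.9]
disp -52.32070518558195 -59.45677011791992 yaw 28.23343941688203
0.3 [-0.23  0.03  0.  ] spin 5.3
0.4 [ 0.02 -0.91 -0.02] spin -0.4
0.5 [ 0.17 -1.87 -0.03] spin -6.1
0.575 [ 0.22 -2.59 -0.05] spin -10.4
scene [(np.int32(44), [370.6, 202.8], [363, 199, 17, 9]), (np.int32(178), [315.4, 250.8], [311, 240, 9, 23]), (np.int32(28), [318.5, 272.1], [316, 270, 6, 5])]
0 [[299.0, 239.2], [299.0, 249.3], [299.1, 258.7]]
0.2 [[310.5, 241.4], [310.4, 251.6], [310.4, 261.0]]
0.3 [[316.6, 242.0], [316.4, 252.2], [316.3, 261.7]]
0.4 [[322.7, 242.3], [322.5, 252.5], [322.3, 262.0]]
0.5 [[328.9, 242.2], [328.6, 252.5], [328.3, 261.9]]
0.6 [[335.0, 241.8], [334.6, 252.1], [334.2, 261.5]]
0.7 [[340.9, 241.1], [340.5, 251.3], [340.0, 260.8]]
top []
0 [[333.4, 248.0], [332.6, 248.5], [331.8, 249.0]]
0.2 [[342.1, 245.7], [341.1, 246.3], [340.2, 246.8]]
0.3 [[346.2, 244.0], [345.2, 244.5], [344.2, 245.1]]
0.4 [[350.2, 241.8], [349.0, 242.4], [347.9, 243.0]]
0.5 [[353.8, 239.2], [352.6, 239.9], [351.5, 240.5]]
0.6 [[357.2, 236.3], [355.9, 237.0], [354.7, 237.7]]
0.7 [[360.3, 233.1], [358.9, 233.9], [357.7, 234.6]]
```

Request:
{"fn": "send_rows", "kwargs": {"steps": [[0,0,0.1,-0.4,0],[0,0,0.1,-0.8,0],[0,0,0.1,-0.8,0]]}}

```text
clock: 9.87
position: [530.5, -335.2, 50.4]
orientation: [0.824, -3.025, -0.026]
ft_force: [-6.5, 11.4, -1.0]
grip_width: 0.1
finger_force: 6.4
```

```bash
python3 plan.py 20.5 .3 .4 .5 .575; python3 ang.py | grep '('; python3 -c "
from station import *;s=sense();print(s['ft_torque'],s['finger_force'],s['grip_width'])"
```

```text
9.8667 [ 530.5 -335.2   50.4] [-6.5 11.4 -1. ]
disp -53.76343750051417 -59.77378237580358 yaw 28.10469129256398
0.3 [-0.37 -0.01 -0.  ] spin 5.2
0.4 [-0.12 -0.95 -0.02] spin -0.5
0.5 [ 0.02 -1.91 -0.03] spin -6.3
0.575 [ 0.07 -2.64 -0.05] spin -10.6
scene [(np.int32(44), [370.7, 202.8], [363, 199, 17, 9]), (np.int32(178), [315.4, 250.8], [311, 240, 9, 23]), (np.int32(28), [318.5, 272.1], [316, 270, 6, 5])]
[2.37870767 1.25807827 0.02070019] 6.5059880912303925 -0.056701599415772116
```

Request:
{"fn": "send_rows", "kwargs": {"steps": [[0,-0.1,-0.4,0,0],[0,-0.1,-0.7,0,0],[0,-0.1,-1.0,0,-2],[0,-0.1,-1.3,0,-3],[0,-0.1,-1.3,0,-3]]}}

```text
clock: 10.38
position: [538.8, -348.4, 50.5]
orientation: [0.903, -3.003, -0.019]
ft_force: [-3.8, 6.8, -3.9]
grip_width: -0.2
finger_force: 4.0
```

```bash
python3 plan.py 20.5 .3 .4 .5 .575; python3 ang.py | grep '('
```

```text
10.3833 [ 538.8 -348.4   50.5] [-3.8  6.8 -3.9]
disp -46.03466998913639 -73.21948019686579 yaw 31.082177956886742
0.3 [-0.4   1.52  0.02] spin 8.2
0.4 [-0.11  0.6   0.01] spin 2.4
0.5 [ 0.09 -0.35 -0.  ] spin -3.3
0.575 [ 0.18 -1.08 -0.01] spin -7.6
scene [(np.int32(40), [370.4, 202.5], [363, 199, 17, 8]), (np.int32(182), [325.3, 251.2], [321, 240, 9, 23]), (np.int32(26), [318.7, 272.1], [316, 270, 6, 5])]
```

Request:
{"fn": "send_rows", "kwargs": {"steps": [[0,0.1,-0.3,0,-2],[0,0.1,-0.6,0,-4],[0,0.2,-0.9,0,-6],[0,0.2,-1.1,0,-7],[0,0.2,-1.1,0,-7]]}}

```text
clock: 10.9
position: [543.0, -359.0, 50.5]
orientation: [1.084, -2.943, -0.019]
ft_force: [-6.0, 6.4, -4.5]
grip_width: 0.3
finger_force: 4.2
```

Request:
{"fn": "send_rows", "kwargs": {"steps": [[0,0,0,0,0],[0,0,0,0,0],[0,0,0,0,0],[0,0,0,0,0],[0,0,0,0,0]]}}

```text
clock: 11.32
position: [542.8, -358.8, 50.5]
orientation: [1.083, -2.943, -0.019]
ft_force: [-6.2, 7.0, -3.7]
grip_width: 0.3
finger_force: 4.2
```

```bash
python3 plan.py 20.5 .5 .575 .65; python3 ang.py | grep '('
python3 - <<'E'
from h import *
p=np.load("p.npy");c=read_camera("top");f=c["frame"];h=cv2.cvtColor(f,cv2.COLOR_RGB2HSV)
s=read_camera("scene");hs=cv2.cvtColor(s["frame"],cv2.COLOR_RGB2HSV)
a,sn=np.cos(p[2]),np.sin(p[2])
def w2d(w): v=w[:2]-p[:2]; return np.array([a*v[0]+sn*v[1],-sn*v[0]+a*v[1]])
for n,cc,H in(("top",c,h),("scene",s,hs)):
  for k,lo,hi in(("green",(50,90,40),(90,255,255)),("red",(0,120,60),(6,255,255)),("red2",(172,120,60),(180,255,255)),("blue",(100,120,40),(125,255,255))):
    m=cv2.inRange(H,lo,hi);m[:215]=0;m[310:]=0;m[:,:280]=0;m[:,395:]=0
    v=np.argwhere(m)
    if len(v):
        D=np.array([w2d(atz(cc,(x,y),20 if k!="blue" else 30)) for y,x in v]); an=np.arctan2(-40-D[:,1],45-D[:,0])-.1
        print(n,k,len(v),np.percentile(an,[2,50,98]).round(3),np.hypot(D[:,0]-45,D[:,1]+40).min().round(),np.hypot(D[:,0]-45,D[:,1]+40).max().round())
E
```

```text
11.3167 [ 542.8 -358.8   50.5] [-6.2  7.  -3.7]
disp -42.45673514272883 -83.84517254390727 yaw 38.02188392769613
0.5 [-0.24  0.72  0.01] spin 3.6
0.575 [-0.07  0.01  0.  ] spin -0.7
0.65 [ 0.05 -0.71 -0.01] spin -4.9
scene [(np.int32(16), [365.9, 201.9], [364, 199, 6, 6]), (np.int32(28), [374.2, 203.8], [369, 199, 11, 9]), (np.int32(172), [332.3, 251.3], [328, 240, 9, 23]), (np.int32(28), [318.5, 272.1], [316, 270, 6, 5])]
top blue 56 [0.447 0.579 0.683] 22.0 56.0
scene green 80 [0.47  0.564 0.662] 119.0 132.0
scene red 49 [0.684 0.742 0.796] 120.0 132.0
scene blue 102 [-1.28  -0.948  0.57 ] 22.0 105.0
```

```bash
python3 -c "
from station import *
print(job_done())"
```

```text
the job is handed in; nothing more can be done
None
```

The job is handed in. The leaf lies flat with its orange face up, and the gripper is holding the brake arm past its click at about 0.57 rad, near the middle of the green band. The spare roll was not touched, and about 11.5 s of robot time were used.

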